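# Push the cutter case home between freshly painted rails

### The arm

A 6-joint arm with a two-finger parallel gripper is mounted at the origin on the work surface. World frame = base frame: x ahead of the robot, y to its left, z up, the work surface at z = 0. Lengths are in mm, angles in degrees, forces in N, time in s.
With the tool pointing down it reaches from about 300 to 875 mm from the base axis. Payload 6.4 kg.
Tool frame: the origin (TCP) lies midway between the tips of the shut fingers; the grasp point (between the pads) lies 19 mm behind it; z points along the fingers, x is the direction in which the jaws open and shut, and the axes are right-handed (so a half turn about z gives the same grasp; the last joint's range is limited). The gripper opens to 88 mm and grips with 3 to 60 N. Pads are 18 mm wide; open, the fingers measure 123 mm over their backs; the gripper's body (75 mm by 187 mm) begins 45 mm behind the grasp point.
Start: joints at [-86.706, 10.359, 92.074, -0, 77.567, -11.82], TCP at [149.947, -555.119, 238.714] pointing down, gripper open.
Joint ranges: [-171.53, 171.53], [-51.25, 118.39], [17.06, 147.69], [-65.23, 245.23], [0, 150.52], [-178.68, 178.68]. Speed limits (degrees/s): [147.25, 147.25, 172.46, 180, 180, 180].

### API

Orientations are given as [roll, pitch, yaw] about the fixed x, y, z axes, in that order (R = Rz(yaw) Ry(pitch) Rx(roll)).
In Python, from cell import state, optics, order gives the robot as it stands.
- The arm moves only by the tool jog_arm, never from a script. Its argument "plan" is a list of rows, each a list of 4 numbers: the shift along the tool's x, y, z in mm, then the turn about the tool's z in degrees. In form: [[dx, dy, dz, yaw], ...]. A call has exactly 5 rows; each row is the pose to reach, as a shift and turn from the pose commanded when the call began, along the tool's axes at that moment; what a row does not reach only later rows make up. A row lasts 1/8 s, in which the tool goes at most 62.5 mm and 10.7 degrees, less where a joint would pass 70% of its speed; a pose out of reach is approached as far as the arm can. A call with a gripper value outside its range is refused whole. "grip" is the finger opening in mm, from 0 to 88.1, set as the call begins (left out, the last holds). The fingers move at their own pace and stop on an object; "grip_force" is the grip in N (left out, the last holds). Time passes only in rows, so rows that repeat a pose let the fingers close, or fill a call up. It gives the time, the measured TCP pose, the force and the opening at its end, in the units of the state.
- state(): the state, without advancing time (a new reading comes with each control period).
- optics.read_camera(name): name is "scene" or "top" or "wrist"; returns the picture (384x512x3 uint8, red, green, blue); there is no depth.
- optics.get_calibration(name): a dict with "fx", "fy", "cx", "cy" (pixels), "world_from_camera" (4x4, takes a point from camera to world coordinates); the wrist camera has in their place "tool_from_camera" (4x4, takes a point from camera to tool coordinates, whose origin is the TCP and whose axes are the tool frame's). Camera axes: x right, y down, z forward; pixel columns grow to the right and rows downward; lengths in mm; the calibration is good to about 2 mm. A picture is of the moment at which its call begins: read the wrist's pose just before it. get_calibration takes no time and is no camera call.
- order.job_done(): hands the job in, once; it reports no verdict.
The state is a dict: "clock": time; "joint_positions": joint angles; "dq": joint speeds; "effort": joint torques, N m; "position": TCP position; "tcp_rot": TCP orientation; "wrist_force": force on the tool from outside, world axes, zero at the start; "wrist_torque": the same for the moment, N m; "width": finger opening in mm.
Only numpy, scipy, OpenCV 4.12 (cv2) and the standard library are available. Lean on these libraries where they do the work, as an engineer would, in place of code of your own. Each camera call takes 0.05 s, during which the arm holds its last target.

### The job

The red guide rails on the plywood board have just been painted and are still wet. With the fingertips, push the dark wooden cutter case along the board, in between the two rails, until it stands fully home against the black stop at the far end, and leave it there. Neither the case nor the robot may touch either rail, the case must not be lifted or tipped, and the jar, the sanding block and the spool must stay where they are.

Things in the scene. Friction and masses are not known exactly. Their poses are not given: they have to be found in the camera images.
- board: Plywood board 400 x 200 x 12 mm, fixed to the bench, so it does not move. Origin: centre of its underside, on the bench. Its x axis runs along the lane, from the open apron (x from -200 to about -5 mm) towards the stop; y is across, z up. The top is 12 mm above the bench. The lane between the rails is centred on y = 0 and 92 mm wide; it runs from its open mouth at x = -5 mm to the stop face at x = 165 mm.
- rail_left: Red painted rail, 165 mm long, 14 mm wide, 20 mm high, fixed on the board on the +y side (board axes), its inner face at y = +46 mm, so its top is 32 mm above the bench. Origin: centre of its underside, at board (77.5, 53, 12) mm. Axes as the board's. Never to be touched.
- rail_right: The other red rail, the same size, on the -y side, inner face at y = -46 mm. Origin: centre of its underside, at board (77.5, -53, 12) mm. Never to be touched.
- lane_mouth (a point): Point on the board's top, midway between the rails, at the lane's open end.
- lane_stop (a point): Point on the board's top, midway between the rails, at the face of the black rubber stop (a fixed block 100 mm wide, 30 mm high above the board, 18 mm thick). The case may touch the stop.
- case: Dark brown wooden case of cutting burrs, a solid block 90 mm long (its x), 70 mm wide (its y), 46 mm high, about 0.2 to 0.35 kg, loose on the board's apron with its +x end towards the lane, somewhat turned and to one side. Six small burrs stand on its pale top, up to 70 mm above its underside. Origin: centre of its underside; z up. It slides with ordinary wood friction and stops when the push stops. Home: its +x end meets the stop, so its origin is at board x = 120 mm.
- jar: Amber glass jar with black cap, 54 mm diameter, 65 mm high, loose on the bench beside the board. Origin: centre of its underside. To be left alone.
- sanding_block: Cork sanding block 78 x 46 x 31 mm, loose on the bench beside the board. Origin: centre of its underside. To be left alone.
- spool: Pale wooden spool standing upright, 48 mm diameter, 48 mm high, loose on the bench beside the board. Origin: centre of its underside. To be left alone.
There are look-alikes about, which are no part of the job. What is shaped like the case but blue or turquoise is not meant.

How it is judged:
By the outcome, as a careful person would: the job done as asked, in the order asked, and still so for the second after the job is handed in, with the robot touching nothing.
It also fails if it takes over 56 s, if anything falls off the work surface, if the arm or the gripper's body presses on something with over 40 N, if the wrist force passes 120 N, or if a joint passes its speed limit or range.

## Working session

There is one attempt and no reset: what is moved stays moved. The work goes in short steps, Python scripts to look and compute and a tool call to move; the robot and the scene stay as the last step left them, time stands still between calls to the robot, and variables do not carry over. Pictures are saved under pics/ and viewed, and the job is handed in when it is done.

Besides the shell and the picture viewer there is one more tool, called after "Call:" as name(argument=value, ...) on one line, values as JSON. jog_arm: Moves the arm, as the interface text tells. Its arguments: {"type":"object","properties":{"plan":{"type":"array","items":{"type":"array","items":{"type":"number"}}},"grip":{"type":"number"},"grip_force":{"type":"number"}},"required":["plan"]}

```bash
ls; mkdir -p pics; python3 - <<'E'
from cell import state, optics, order
import cv2
s=state();print(s)
for n in("scene","top"):
    im=optics.read_camera(n);cv2.imwrite(f"pics/{n}0.png",im[:,:,::-1])
    print(n,optics.get_calibration(n))
print(optics.get_calibration("wrist"))
E
```

```text
pics
{'clock': 0.0, 'joint_positions': array([-8.67071413e+01,  1.04015916e+01,  9.21306052e+01, -8.37189571e-04,
        7.75665523e+01, -1.18197329e+01]), 'dq': array([-0.0009675 , -0.08497917, -0.0824846 , -0.0371142 ,  0.04031104,
        0.044082  ]), 'effort': array([-1.21145022e-04, -4.33868945e+01, -3.41854763e+01,  7.02469214e-02,
        3.86298413e-02, -1.35628347e-04]), 'position': array([ 149.89750617, -554.5733446 ,  237.82195851]), 'tcp_rot': array([-1.79980573e+02,  9.68227279e-02, -7.48872111e+01]), 'wrist_force': array([-1.09778652,  1.0925456 ,  0.14043233]), 'wrist_torque': array([ 0.01678217, -0.03749338,  0.05773993]), 'width': 87.95377085650155}
scene {'fx': 405.70406966357064, 'fy': 405.70406966357064, 'cx': 258.67709076237946, 'cy': 196.5248780810786, 'world_from_camera': array([[ 8.39554499e-01,  4.16285535e-01, -3.49076777e-01,
         8.74171676e+02],
       [ 5.43155967e-01, -6.29691524e-01,  5.55400919e-01,
        -4.63162954e+02],
       [ 1.13946808e-02, -6.55892474e-01, -7.54768324e-01,
         6.52424332e+02],
       [ 0.00000000e+00,  0.00000000e
[... 282 characters left out ...]
-01,  1.04316959e-01, -2.55405827e-02,
         2.58881137e+00],
       [ 1.04590928e-03, -2.28396469e-01, -9.73567645e-01,
         8.46550261e+02],
       [ 0.00000000e+00,  0.00000000e+00,  0.00000000e+00,
         1.00000000e+00]])}
{'fx': 290.8667505586825, 'fy': 290.8667505586825, 'cx': 251.9164189875117, 'cy': 192.61138607493652, 'tool_from_camera': array([[ 9.99999648e-01, -8.26511005e-04, -1.44224901e-04,
        -8.27594952e-01],
       [ 8.35265836e-04,  9.64528519e-01,  2.63977344e-01,
        -6.72027837e+01],
       [-7.90711496e-05, -2.63977372e-01,  9.64528870e-01,
        -1.47205115e+02],
       [ 0.00000000e+00,  0.00000000e+00,  0.00000000e+00,
         1.00000000e+00]])}
```

View pics/scene0.png

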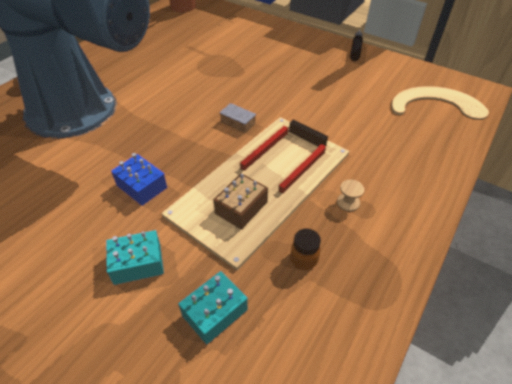

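View pics/top0.png

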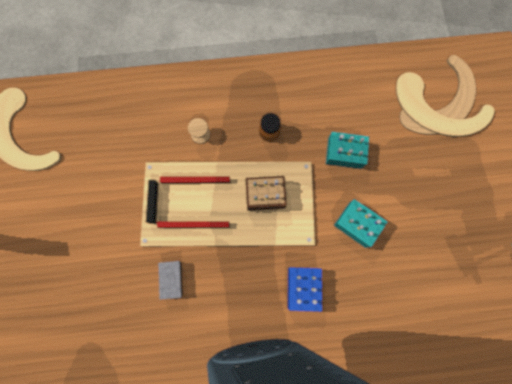

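The scene view shows the brown case on the apron near (240,200). In the top view it is at (266,193), and the lane runs left to the black stop at (152,201). I'll enlarge the top view.

```bash
python3 - <<'E'
import cv2
im=cv2.imread("pics/top0.png")
cv2.imwrite("pics/topc0.png",cv2.resize(im[155:255,132:324],None,fx=4.15,fy=4.15,interpolation=cv2.INTER_CUBIC))
E
```

```text
(no output)
```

View pics/topc0.png

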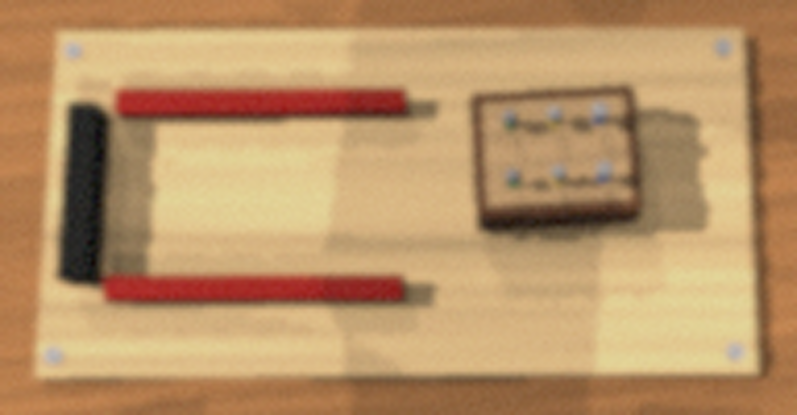

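```bash
cat > h.py <<'E'
import numpy as np
from scipy.optimize import least_squares
def ray(c,px,z,T=None):
    T=c["world_from_camera"] if T is None else T
    d=T[:3,:3]@np.array([(px[0]-c["cx"])/c["fx"],(px[1]-c["cy"])/c["fy"],1]);o=T[:3,3]
    return o+d*(z-o[2])/d[2]
def proj(c,P,T=None):
    T=c["world_from_camera"] if T is None else T
    q=(np.atleast_2d(P)-T[:3,3])@T[:3,:3]
    return np.c_[q[:,0]/q[:,2]*c["fx"]+c["cx"],q[:,1]/q[:,2]*c["fy"]+c["cy"]]
def fit2d(loc,W):  # rigid fit
    loc=np.array(loc,float);W=np.array(W)[:,:2]
    f=lambda p:(np.c_[np.cos(p[2])*loc[:,0]-np.sin(p[2])*loc[:,1],np.sin(p[2])*loc[:,0]+np.cos(p[2])*loc[:,1]]+p[:2]-W).ravel()
    r=least_squares(f,[*W.mean(0),1.57]);return r.x,f(r.x).reshape(-1,2)
E
python3 - <<'E'
from h import *
from cell import optics
c=optics.get_calibration("top")
g=lambda p:((p[0]+.5)/4.15-.5+132,(p[1]+.5)/4.15-.5+155)
W=[ray(c,g(p),12) for p in[(56,30),(747,28),(762,375),(36,375)]]
b,r=fit2d([(200,-100),(-200,-100),(-200,100),(200,100)],W);print("board",b[:2],np.degrees(b[2]),r.round(1))
W=[ray(c,g(p),58) for p in[(472,96),(630,88),(638,205),(481,211)]]
k,r=fit2d([(45,-35),(-45,-35),(-45,35),(45,35)],W);print("case",k[:2],np.degrees(k[2]),r.round(1))
W=[ray(c,g(p),32) for p in[(118,90),(405,90),(404,302),(106,301)]]
q,r=fit2d([(160-77.5+77.5,-60),(-5,-60),(-5,60),(160,60)],W);print("rails(board origin)",q[:2],np.degrees(q[2]),r.round(1))
R=lambda a:np.array([[np.cos(a),-np.sin(a)],[np.sin(a),np.cos(a)]])
print("case in board",R(b[2]).T@(k[:2]-b[:2]),np.degrees(k[2]-b[2]))
E
```

```text
board [558.49383698  50.14623186] 84.03460841374448 [[-0.4 -2.4]
 [ 0.   1. ]
 [ 0.9  1.5]
 [-0.6 -0.1]]
case [566.48261733 -38.18857449] 86.87828495470248 [[ 2.8  1.2]
 [ 2.6 -2.3]
 [-2.3 -2.3]
 [-3.1  3.4]]
rails(board origin) [556.63302885  50.19796132] 83.96607904031958 [[ 0.2  1.1]
 [ 0.2 -2. ]
 [ 0.2 -0.7]
 [-0.5  1.6]]
case in board [-87.02620458 -17.12595516] 2.843676540957997
```

```bash
cat >> h.py <<'E'
from cell import state
def move(target,yaw):
    s=state();y0=np.radians(s["tcp_rot"][2]);d=np.array(target)-s["position"]
    tx=np.array([np.cos(y0),np.sin(y0),0]);ty=np.array([np.sin(y0),-np.cos(y0),0])
    t=(s["tcp_rot"][2]-yaw+180)%360-180
    print("at",s["position"].round(1),s["tcp_rot"].round(2),"t",s["clock"],"F",s["wrist_force"].round(1),"w",s["width"])
    print("jog dx %.1f dy %.1f dz %.1f turn %.1f"%(d@tx,d@ty,-d[2],t))
E
python3 - <<'E'
from h import *
from cell import optics
move((610,-20,240),-96)
c=optics.get_calibration("top")
for n,p,z in(("jar",(270.5,120),65),("jarbase",(270,134),8),("spool",(198,124),48),("sand",(170,281),0)):print(n,ray(c,p,z))
E
```

```text
at [ 149.9 -554.6  237.9] [-1.7998e+02  9.0000e-02 -7.4890e+01] t 0.1 F [-0.2  0.2 -0.4] w 87.83314810814518
jog dx -396.2 dy -583.6 dz -2.1 turn 21.1
jar [731.68371808 -68.76750653  65.        ]
jarbase [719.67989408 -68.39136351   8.        ]
spool [747.40298189 102.28471489  48.        ]
sand [393.03641501 198.77126661   0.        ]
```

Call:
jog_arm(plan=[[-34, -50, 0, 5], [-68, -100, 0, 10], [-102, -150, 0, 15], [-136, -200, 0, 20], [-170, -250, 0, 21.1]], grip=50)

```text
clock: 0.72
position: [347.8, -324.1, 238.5]
tcp_rot: [-180.0, 0.0, -96.1]
wrist_force: [0.5, -1.4, 0.4]
width: 50.0
```

```bash
python3 -c "
from h import *
move((610,-20,240),-96)"
```

```text
at [ 347.8 -324.1  238.5] [-1.800e+02  1.000e-02 -9.609e+01] t 0.725 F [ 0.5 -1.4  0.4] w 50.04069047139824
jog dx -330.1 dy -228.5 dz -1.5 turn -0.1
```

Call:
jog_arm(plan=[[-51, -35, 0, 0], [-102, -70, 0, 0], [-153, -105, 0, 0], [-204, -140, 0, 0], [-254, -176, 0, 0]])

```text
clock: 1.35
position: [549.4, -89.6, 238.5]
tcp_rot: [180.0, -0.0, -96.0]
wrist_force: [0.4, -0.2, 1.1]
width: 50.1
```

Call:
jog_arm(plan=[[-45, -30, 0, 0], [-76, -52, 0, 0], [-76, -52, 0, 0], [-76, -52, 0, 0], [-76, -52, 0, 0]])

```text
clock: 1.98
position: [607.5, -22.5, 238.6]
tcp_rot: [180.0, -0.0, -96.1]
wrist_force: [-0.8, 0.1, 0.1]
width: 49.8
```

```bash
python3 - <<'E'
from h import *
from cell import optics
import cv2,pickle
s=state();im=optics.read_camera("wrist");pickle.dump(s,open("s1.pkl","wb"))
print(s["position"],s["tcp_rot"],s["clock"])
cv2.imwrite("pics/w1.png",im[:,:,::-1])
cv2.imwrite("pics/w1c.png",cv2.resize(im[:,:,::-1],(796,597),interpolation=cv2.INTER_CUBIC))
E
```

```text
[607.46478172 -22.50496646 238.63271972] [ 1.79971899e+02 -1.01737677e-02 -9.60748895e+01] 1.975
```

View pics/w1c.png

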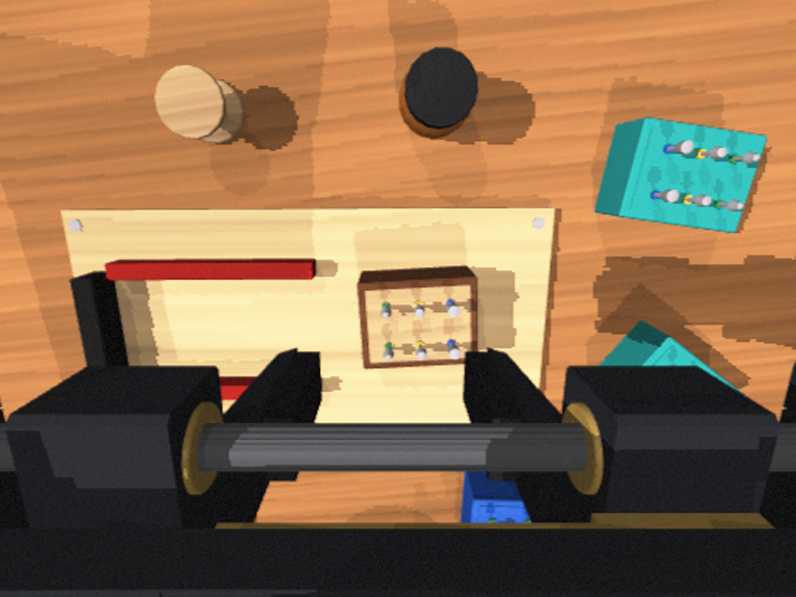

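The wrist view shows the case top at about (360,285), (477,276), (478,361) and (366,367), the far board edge at y≈209, and the jar well clear. I'll fit these points.

```bash
cat >> h.py <<'E'
from scipy.spatial.transform import Rotation
def wristT(s,c):
    T=np.eye(4);T[:3,:3]=Rotation.from_euler("xyz",s["tcp_rot"],degrees=True).as_matrix();T[:3,3]=s["position"]
    return T@c["tool_from_camera"]
R2=lambda a:np.array([[np.cos(a),-np.sin(a)],[np.sin(a),np.cos(a)]])
E
python3 - <<'E'
from h import *
from cell import optics
import pickle
s=pickle.load(open("s1.pkl","rb"));c=optics.get_calibration("wrist");T=wristT(s,c)
k=796/512
g=lambda p:((p[0]+.5)/k-.5,(p[1]+.5)/k-.5)
W=[ray(c,g(p),58,T) for p in[(360,285),(477,276),(478,361),(366,367)]]
q,r=fit2d([(45,-35),(-45,-35),(-45,35),(45,35)],W);print("case",q[:2],np.degrees(q[2]),r.round(1))
W=[ray(c,g(p),12,T) for p in[(61,210),(559,208)]]
b,r=fit2d([(200,-100),(-200,-100)],W);print("board",b[:2],np.degrees(b[2]),r.round(1))
W=[ray(c,g(p),32,T) for p in[(107,262),(316,261),(316,277),(107,278)]]
d,r=fit2d([(160,-60),(-5,-60),(-5,-46),(160,-46)],W);print("boardfromrail",d[:2],np.degrees(d[2]),r.round(1))
for B in(b,d):print("case in board",R2(B[2]).T@(q[:2]-B[:2]),np.degrees(q[2]-B[2]))
E
```

```text
case [563.93557174 -38.93406828] 87.53391469838971 [[ 2.2  1.6]
 [ 0.8 -1.3]
 [-1.3 -1.3]
 [-1.7  1. ]]
board [555.88062276  50.11128416] 84.1000805151418 [[-0.2 -2.3]
 [ 0.2  2.3]]
boardfromrail [557.17416476  49.7958253 ] 84.10480196244772 [[ 0.6  0.3]
 [ 0.6  1. ]
 [-0.5  0.5]
 [-0.6 -1.8]]
case in board [-87.74569841 -17.16535481] 3.4338341832479102
case in board [-87.56618071 -15.83902255] 3.4291127359419864
```

```bash
cat >> h.py <<'E'
B=(557.2,50.0,np.radians(84.08))
def bw(x,y): return np.array(B[:2])+R2(B[2])@np.array([x,y])
def wb(P): return R2(B[2]).T@(np.array(P)[:2]-B[:2])
E
python3 - <<'E'
from h import *
print(wb(state()["position"]),bw(-87.5,-80))
move((*bw(-87.5,-80),120),-95.92)
E
```

```text
[-66.94781746 -57.58011884] [627.74862212 -45.28453136]
at [607.6 -22.5 238.8] [ 1.7999e+02 -1.0000e-02 -9.6080e+01] t 2.025 F [-0.3 -0.5 -0.8] w 50.07637053865857
jog dx 20.5 dy -22.5 dz 118.8 turn -0.2
```

Call:
jog_arm(plan=[[20.5, -22.5, 0, 0], [20.5, -22.5, 60, 0], [20.5, -22.5, 120, 0], [20.5, -22.5, 165, 0], [20.5, -22.5, 200, 0]])

```text
clock: 2.65
position: [627.0, -45.0, 36.7]
tcp_rot: [179.9, 0.0, -96.1]
wrist_force: [0.3, -0.3, 0.1]
width: 49.9
```

```bash
python3 - <<'E'
from h import *
from cell import optics
import cv2
s=state();print(s["position"],s["tcp_rot"],wb(s["position"]),s["clock"])
im=optics.read_camera("wrist")
cv2.imwrite("pics/w2c.png",cv2.resize(im[:,:,::-1],(796,597),interpolation=cv2.INTER_CUBIC))
E
```

```text
[627.04630192 -44.99991315  36.66205576] [ 1.79892027e+02  1.23768996e-02 -9.60772379e+01] [-87.28933682 -79.2720699 ] 2.65
```

View pics/w2c.png

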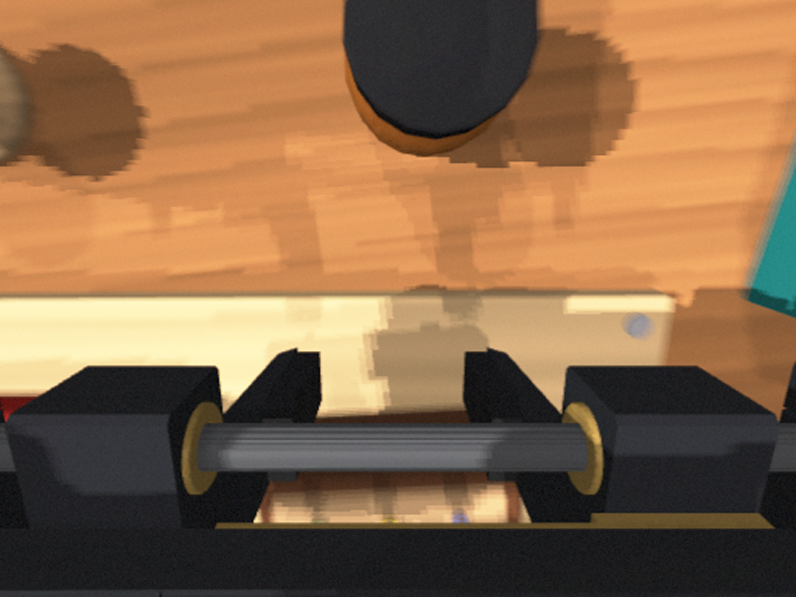

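Call:
jog_arm(plan=[[0, 10, 0, -0.2], [0, 15, 0, -0.2], [0, 19, 0, -0.2], [0, 22, 0, -0.2], [0, 25, 0, -0.2]])

```text
clock: 3.32
position: [604.7, -41.8, 40.0]
tcp_rot: [-179.8, -0.0, -95.8]
wrist_force: [2.8, -1.2, 2.6]
width: 50.3
```

Call:
jog_arm(plan=[[0, 2, 0, 0], [0, 4, 0, 0], [0, 6, 0, 0], [0, 8, 0, 0], [0, 8, 0, 0]])

```text
clock: 3.95
position: [595.2, -40.6, 38.5]
tcp_rot: [180.0, 0.0, -95.8]
wrist_force: [1.9, -1.0, 1.0]
width: 50.0
```

```bash
python3 - <<'E'
from h import *
from cell import optics
import cv2
s=state();print(s["position"],s["tcp_rot"],wb(s["position"]),s["clock"],s["wrist_force"])
for n in("top","scene"):
    im=optics.read_camera(n)[:,:,::-1]
    cr=im[155:255,132:324] if n=="top" else im[110:270,155:355]
    cv2.imwrite(f"pics/{n}2.png",cv2.resize(cr,None,fx=3.7,fy=3.7,interpolation=cv2.INTER_CUBIC))
E
```

```text
[595.16289489 -40.63080405  38.52381541] [ 1.79958666e+02  6.17491924e-03 -9.57874356e+01] [-86.23197527 -47.10807226] 3.95 [ 1.9279406  -1.02252682  0.98676121]
```

View pics/top2.png

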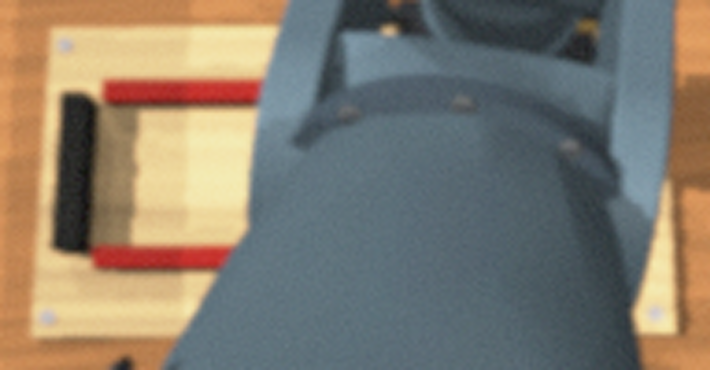

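View pics/scene2.png

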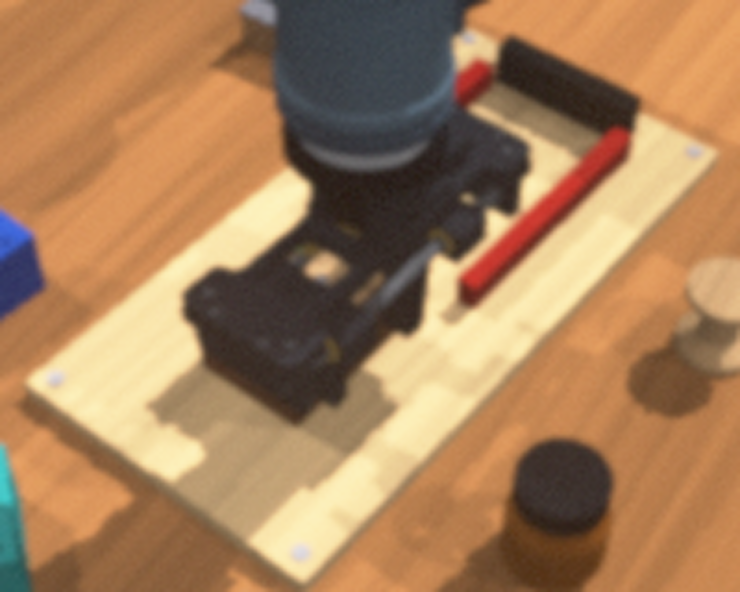

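Call:
jog_arm(plan=[[0, 1.5, 0, 0], [0, 3, 0, 0], [0, 3, 0, 0], [0, -10, 0, 0], [0, -30, 0, 0]])

```text
clock: 4.68
position: [625.6, -43.7, 38.4]
tcp_rot: [179.9, 0.0, -95.8]
wrist_force: [0.1, -0.2, 1.0]
width: 50.1
```

Call:
jog_arm(plan=[[0, 0, -60, 0], [0, 0, -120, -10], [0, 0, -180, -20], [20, 0, -200, -30], [40, 10, -200, -40]])

```text
clock: 5.3
position: [613.3, -83.3, 241.8]
tcp_rot: [-179.8, -0.2, -55.4]
wrist_force: [0.0, 0.2, -0.6]
width: 49.8
```

```bash
python3 - <<'E'
from h import *
move((*bw(-160,0),238),-5.92)
E
```

```text
at [613.3 -83.3 241.8] [-179.83   -0.23  -55.41] t 5.3 F [ 0.   0.2 -0.6] w 49.760086801072575
jog dx -20.0 dy 74.5 dz 3.8 turn -49.5
```

Call:
jog_arm(plan=[[-4, 15, 0, -10], [-8, 30, 0, -20], [-12, 45, 0, -30], [-16, 60, 0, -40], [-20, 74.5, 0, -49.5]])

```text
clock: 5.92
position: [538.4, -108.1, 238.7]
tcp_rot: [-180.0, 0.0, -6.0]
wrist_force: [0.1, -0.2, -0.4]
width: 49.9
```

Call:
jog_arm(plan=[[0, 0, 0, 0], [0, 0, 0, 0], [0, 0, 0, 0], [0, 0, 0, 0], [0, 0, 0, 0]])

```text
clock: 6.55
position: [538.7, -107.8, 238.6]
tcp_rot: [-180.0, 0.0, -6.3]
wrist_force: [-0.7, -0.3, 0.2]
width: 49.9
```

```bash
python3 - <<'E'
from h import *
from cell import optics
import cv2,pickle
s=state();im=optics.read_camera("wrist");pickle.dump(s,open("s3.pkl","wb"))
print(s["position"],s["tcp_rot"],s["clock"],wb(s["position"]))
cv2.imwrite("pics/w3c.png",cv2.resize(im[:,:,::-1],(796,597),interpolation=cv2.INTER_CUBIC))
cv2.imwrite("pics/w3d.png",cv2.resize(im[0:230,130:390,::-1],None,fx=3,fy=2.6 and 3,interpolation=cv2.INTER_CUBIC)[:600])
E
```

```text
[ 538.70132435 -107.75719236  238.63657755] [-1.79996135e+02  6.36323849e-03 -6.29843232e+00] 6.55 [-158.82380229    2.12898295]
```

View pics/w3c.png

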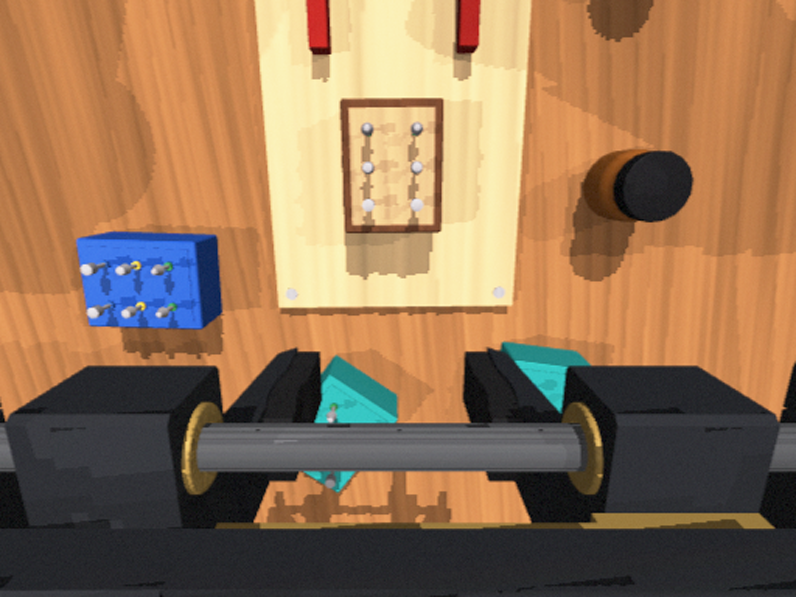

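View pics/w3d.png

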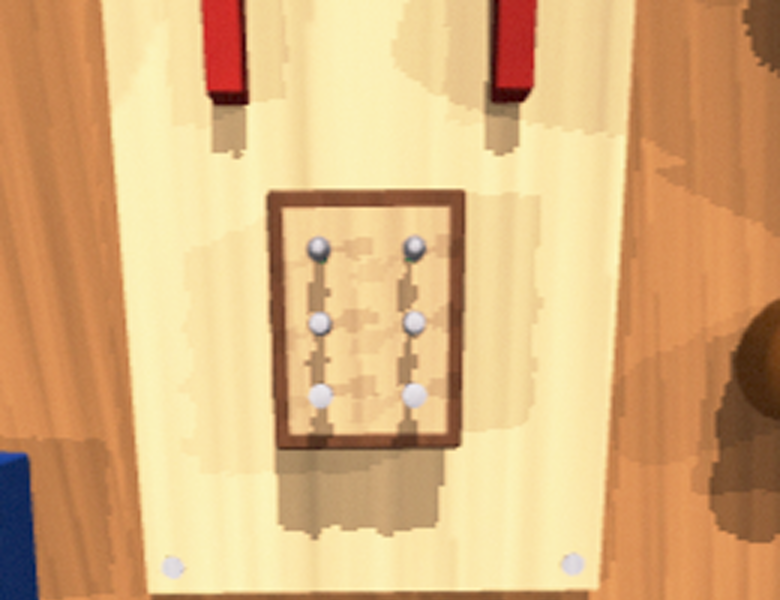

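The case now looks nearly square to the lane, with its top corners at (268,191) to (464,190) and (279,447) to (460,447) in the crop. I'll measure the remaining offset.

```bash
python3 - <<'E'
from h import *
from cell import optics
import pickle
s=pickle.load(open("s3.pkl","rb"));c=optics.get_calibration("wrist");T=wristT(s,c)
g=lambda p:((p[0]+.5)/3-.5+130,(p[1]+.5)/3-.5)
W=[ray(c,g(p),58,T) for p in[(268,191),(464,190),(460,447),(279,447)]]
q,r=fit2d([(45,35),(45,-35),(-45,-35),(-45,35)],W);print("case",q[:2],np.degrees(q[2]),r.round(1))
W=[ray(c,g(p),32,T) for p in[(208,96),(247,94),(492,92),(533,92)]]
d,r=fit2d([(-5,60),(-5,46),(-5,-46),(-5,-60)],W);print("board/rail",d[:2],np.degrees(d[2]),r.round(1))
W=[ray(c,g(p),12,T) for p in[(149,594),(598,591)]]
e,r=fit2d([(-200,100),(-200,-100)],W);print("board/near",e[:2],np.degrees(e[2]),r.round(1))
for X in(B,d,e):print("case in board",R2(X[2]).T@(q[:2]-X[:2]),np.degrees(q[2]-X[2]))
E
```

```text
case [546.35761001 -34.07849786] 84.22765027935755 [[-0.7  0.5]
 [ 1.2  0.7]
 [ 0.9 -0.4]
 [-1.4 -0.8]]
board/rail [556.55068257  51.38267833] 84.18613772107754 [[-0.8  0.3]
 [-1.2 -0.2]
 [ 1.4 -0.2]
 [ 0.5  0. ]]
board/near [556.79723002  50.9870189 ] 84.0806770022545 [[ 0.1 -0. ]
 [-0.1  0. ]]
case in board [-84.74837809   2.11273114] 0.14765027935754355
case in board [-86.05411119   1.48368114] 0.041512558279999036
case in board [-85.68857247   1.6113208 ] 0.14697327710303396
```

Call:
jog_arm(plan=[[0, 0, 60, -0.4], [0, 0, 120, -0.4], [0, 0, 165, -0.4], [0, 0, 197, -0.4], [0, 0, 197, -0.4]], grip=40)

```text
clock: 7.22
position: [536.4, -107.0, 39.2]
tcp_rot: [-179.9, 0.3, -5.9]
wrist_force: [0.4, 0.2, -0.3]
width: 40.0
```

```bash
python3 - <<'E'
from h import *
s=state();print(wb(s["position"]))
move((*bw(0,2),41),-5.92)
E
```

```text
[-158.2621763     4.52220151]
at [ 536.4 -107.    39.2] [-179.9     0.32   -5.9 ] t 7.225 F [ 0.4  0.2 -0.3] w 39.99549229665507
jog dx 2.6 dy -158.3 dz -1.8 turn 0.0
```

Call:
jog_arm(plan=[[0, 0, -2, 0], [0, -6, -2, 0], [0, -11, -2, 0], [0, -15, -2, 0], [0, -19, -2, 0]])

```text
clock: 7.85
position: [540.7, -88.8, 44.1]
tcp_rot: [180.0, -0.0, -5.9]
wrist_force: [-1.2, -2.5, 1.1]
width: 40.0
```

Call:
jog_arm(plan=[[0, -5, 0, 0], [0, -11, 0, 0], [0, -17, 0, 0], [0, -23, 0, 0], [0, -29, 0, 0]])

```text
clock: 8.48
position: [543.5, -59.7, 43.7]
tcp_rot: [180.0, 0.0, -5.9]
wrist_force: [-1.1, -2.8, 2.0]
width: 39.9
```

```bash
python3 - <<'E'
from h import *
from cell import optics
import cv2,pickle
s=state();im=optics.read_camera("wrist")
print(s["position"],s["tcp_rot"],s["clock"],wb(s["position"]),s["wrist_force"])
cv2.imwrite("pics/w4c.png",cv2.resize(im[:,:,::-1],(796,597),interpolation=cv2.INTER_CUBIC))
E
```

```text
[543.50704586 -59.72021543  43.70557177] [ 1.79999550e+02  3.34105043e-03 -5.88439806e+00] 8.475 [-110.54735165    2.30341261] [-1.09966465 -2.76861463  2.03387728]
```

View pics/w4c.png

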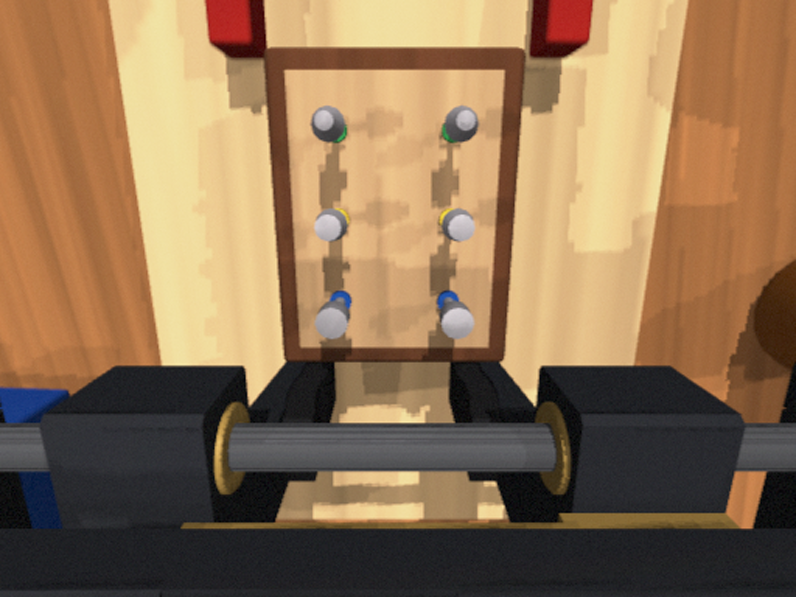

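The case is aligned at the mouth and roughly midway between the rails (263 to 533 px, case 267 to 523). I'll carry on pushing.

Call:
jog_arm(plan=[[0, -6, 0, 0], [0, -13, 0, 0], [0, -20, 0, 0], [0, -27, 0, 0], [0, -34, 0, 0]])

```text
clock: 9.15
position: [546.9, -25.7, 43.6]
tcp_rot: [-180.0, 0.0, -5.9]
wrist_force: [0.2, -1.6, 0.3]
width: 40.0
```

Call:
jog_arm(plan=[[0, -7, 0, 0], [0, -14, 0, 0], [0, -21, 0, 0], [0, -28, 0, 0], [0, -35, 0, 0]])

```text
clock: 9.78
position: [550.5, 9.0, 43.6]
tcp_rot: [-180.0, 0.0, -5.9]
wrist_force: [0.1, -1.2, -0.1]
width: 40.2
```

```bash
python3 - <<'E'
from h import *
from cell import optics
import cv2,pickle
s=state();im=optics.read_camera("wrist")
print(s["position"],s["tcp_rot"],s["clock"],wb(s["position"]),s["wrist_force"])
cv2.imwrite("pics/w5c.png",cv2.resize(im[:,:,::-1],(796,597),interpolation=cv2.INTER_CUBIC))
E
```

```text
[550.49829924   9.02438805  43.62100213] [-1.79995692e+02  1.34838822e-02 -5.88679896e+00] 9.775 [-41.44829561   2.43974549] [ 0.0614141  -1.2178393  -0.07671324]
```

View pics/w5c.png

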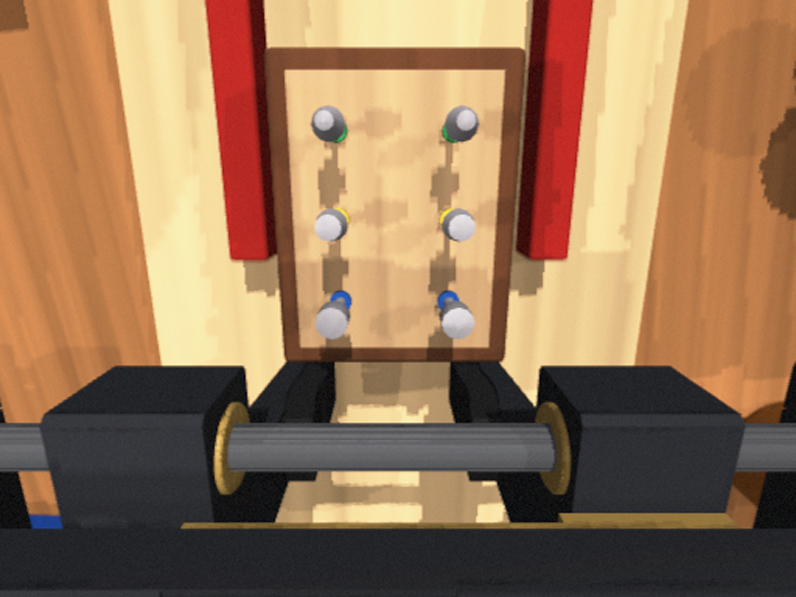

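The case is in the lane and parallel, with a gap on both sides. I'll continue.

Call:
jog_arm(plan=[[0, -7, 0, 0], [0, -15, 0, 0], [0, -23, 0, 0], [0, -31, 0, 0], [0, -38, 0, 0]])

```text
clock: 10.45
position: [554.5, 46.9, 43.7]
tcp_rot: [-180.0, 0.0, -5.9]
wrist_force: [0.3, -1.1, -1.0]
width: 40.0
```

Call:
jog_arm(plan=[[0, -8, 0, 0], [0, -16, 0, 0], [0, -24, 0, 0], [0, -32, 0, 0], [0, -40, 0, 0]])

```text
clock: 11.08
position: [558.6, 86.7, 43.7]
tcp_rot: [-180.0, 0.0, -5.9]
wrist_force: [1.0, -1.4, -0.3]
width: 40.3
```

Call:
jog_arm(plan=[[0, -4, 0, 0], [0, -8, 0, 0], [0, -12, 0, 0], [0, -16, 0, 0], [0, -20, 0, 0]])

```text
clock: 11.7
position: [560.6, 106.2, 43.7]
tcp_rot: [-180.0, 0.0, -5.9]
wrist_force: [-1.1, -0.6, -0.4]
width: 40.2
```

```bash
python3 - <<'E'
from h import *
from cell import optics
import cv2,pickle
s=state();im=optics.read_camera("wrist")
print(s["position"],s["tcp_rot"],s["clock"],wb(s["position"]),s["wrist_force"])
cv2.imwrite("pics/w6c.png",cv2.resize(im[:,:,::-1],(796,597),interpolation=cv2.INTER_CUBIC))
E
```

```text
[560.6429064  106.16441584  43.72365589] [-1.79999688e+02  6.82686237e-04 -5.89506006e+00] 11.7 [56.21998449  2.36823871] [-1.07894854 -0.63850859 -0.38132764]
```

View pics/w6c.png

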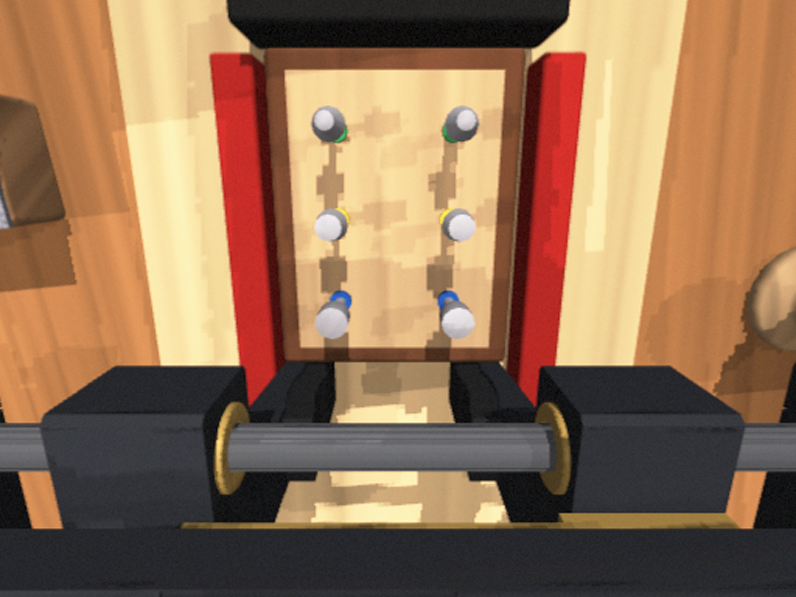

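There is no stop contact yet, so I'll creep in.

Call:
jog_arm(plan=[[0, -1.5, 0, 0], [0, -3, 0, 0], [0, -4, 0, 0], [0, -5, 0, 0], [0, -6, 0, 0]])

```text
clock: 12.38
position: [561.3, 112.0, 43.8]
tcp_rot: [180.0, -0.0, -5.9]
wrist_force: [0.0, -1.6, -0.6]
width: 40.1
```

Call:
jog_arm(plan=[[0, -0.5, 0, 0], [0, -1, 0, 0], [0, -1.5, 0, 0], [0, -2, 0, 0], [0, -2, 0, 0]])

```text
clock: 13.0
position: [561.5, 114.0, 43.7]
tcp_rot: [-180.0, -0.0, -5.9]
wrist_force: [-0.1, -1.0, 0.2]
width: 39.8
```

Call:
jog_arm(plan=[[0, -0.5, 0, 0], [0, -1, 0, 0], [0, -1.5, 0, 0], [0, -2, 0, 0], [0, -2, 0, 0]])

```text
clock: 13.62
position: [561.7, 115.7, 43.8]
tcp_rot: [180.0, -0.0, -5.9]
wrist_force: [0.2, -4.1, 0.2]
width: 40.2
```

Call:
jog_arm(plan=[[0, -0.4, 0, 0], [0, -0.8, 0, 0], [0, -1, 0, 0], [0, -1, 0, 0], [0, -1, 0, 0]])

```text
clock: 14.25
position: [561.8, 115.8, 43.8]
tcp_rot: [179.9, -0.0, -5.9]
wrist_force: [-0.4, -9.0, 1.7]
width: 39.8
```

```bash
python3 - <<'E'
from h import *
from cell import optics
import cv2,pickle
s=state();im=optics.read_camera("wrist")
print(s["position"],s["tcp_rot"],s["clock"],wb(s["position"]),s["wrist_force"])
cv2.imwrite("pics/w7c.png",cv2.resize(im[:,:,::-1],(796,597),interpolation=cv2.INTER_CUBIC))
E
```

```text
[561.80476183 115.75367159  43.77748877] [ 1.79895862e+02 -5.52680021e-04 -5.86894069e+00] 14.25 [65.87793302  2.20161301] [-0.41629383 -8.95158586  1.69082907]
```

View pics/w7c.png

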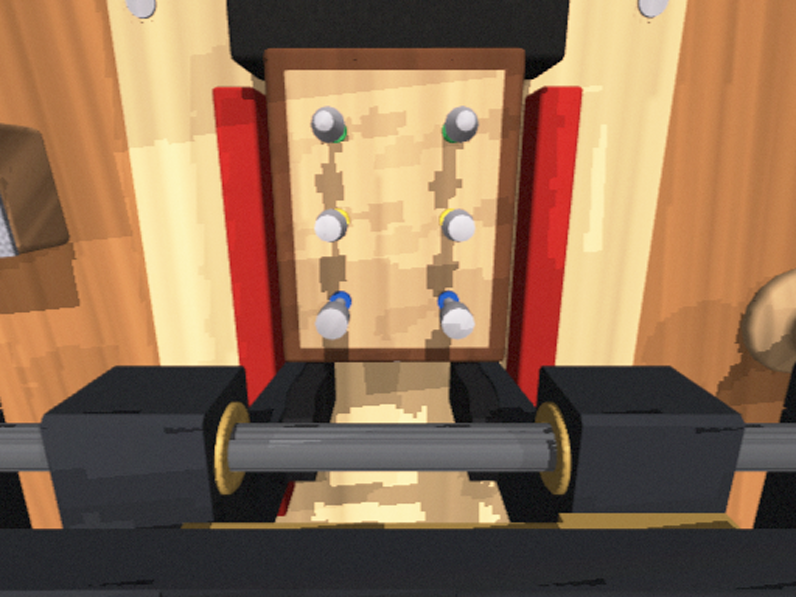

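The tool stopped at board x≈66 (home predicted about 65) and the force rose to 9 N, so the case is against the stop. I'll back off, then go up and look.

Call:
jog_arm(plan=[[0, 1, 0, 0], [0, 4, 0, 0], [0, 12, 0, 0], [0, 25, 0, 0], [0, 35, 0, 0]])

```text
clock: 14.92
position: [558.0, 81.2, 43.7]
tcp_rot: [-180.0, 0.0, -5.9]
wrist_force: [0.3, -0.2, -0.5]
width: 39.8
```

Call:
jog_arm(plan=[[0, 0, -50, 0], [0, 0, -110, 0], [0, 20, -170, 0], [0, 20, -195, 0], [0, 20, -195, 0]])

```text
clock: 15.55
position: [557.5, 61.4, 241.3]
tcp_rot: [-180.0, -0.3, -5.9]
wrist_force: [0.4, 0.2, 0.3]
width: 39.9
```

Call:
jog_arm(plan=[[0, 0, 0, 0], [0, 0, 0, 0], [0, 0, 0, 0], [0, 0, 0, 0], [0, 0, 0, 0]])

```text
clock: 16.18
position: [556.1, 62.3, 238.5]
tcp_rot: [-180.0, 0.0, -5.9]
wrist_force: [-0.6, 1.0, 0.4]
width: 39.8
```

```bash
python3 - <<'E'
from h import *
from cell import optics
import cv2,pickle
s=state();im=optics.read_camera("wrist");pickle.dump(s,open("s8.pkl","wb"))
print(s["position"],s["tcp_rot"],s["clock"],wb(s["position"]),s["wrist_force"])
cv2.imwrite("pics/w8d.png",cv2.resize(im[0:200,130:390,::-1],None,fx=3,fy=3,interpolation=cv2.INTER_CUBIC))
im=optics.read_camera("scene")[:,:,::-1]
cv2.imwrite("pics/scene8.png",cv2.resize(im[90:270,155:385],None,fx=3.3,fy=3.3,interpolation=cv2.INTER_CUBIC))
E
```

```text
[556.0528157   62.30676367 238.4549619 ] [-1.79999314e+02  2.31018352e-02 -5.87639076e+00] 16.175 [12.12280986  2.41038272] [-0.55589248  0.98979285  0.38882238]
```

View pics/w8d.png

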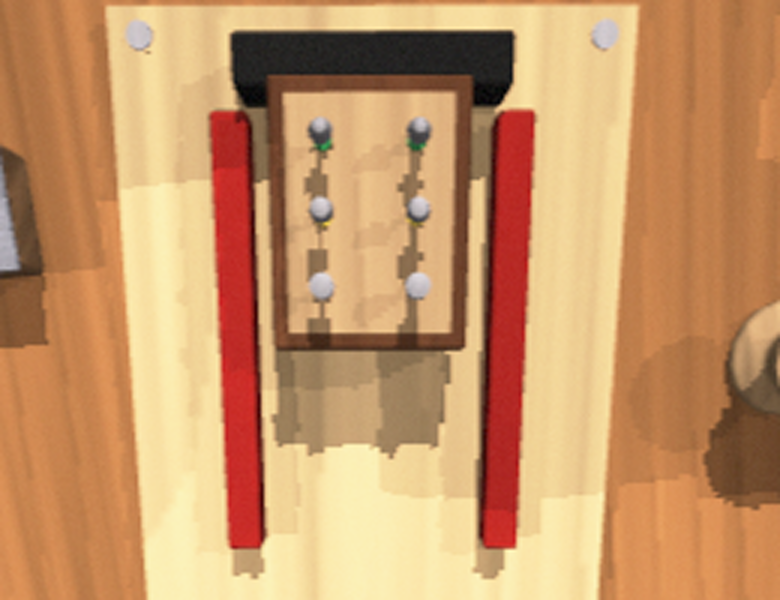

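View pics/scene8.png

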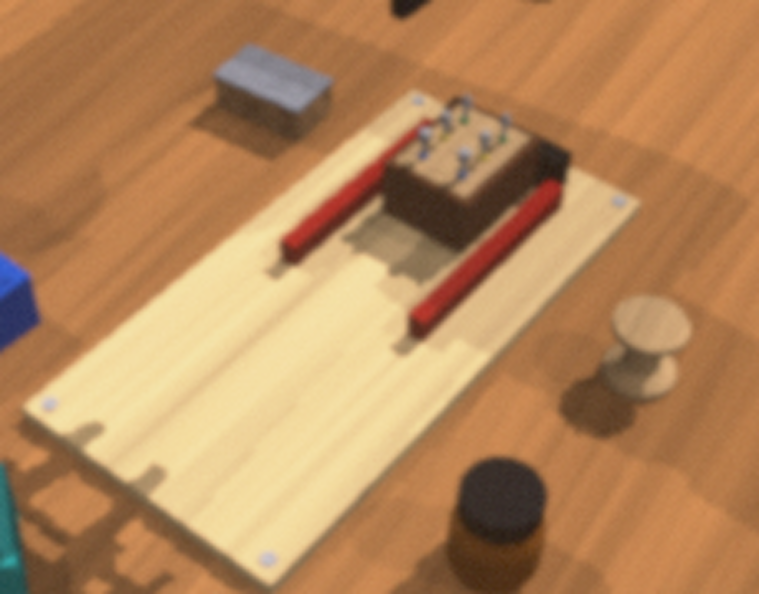

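```bash
python3 - <<'E'
from h import *
from cell import optics,order
import pickle
s=pickle.load(open("s8.pkl","rb"));c=optics.get_calibration("wrist");T=wristT(s,c)
g=lambda p:((p[0]+.5)/3-.5+130,(p[1]+.5)/3-.5)
W=[ray(c,g(p),58,T) for p in[(267,76),(472,76),(464,348),(278,348)]]
q,r=fit2d([(45,35),(45,-35),(-45,-35),(-45,35)],W);print(r.round(1))
W=[ray(c,g(p),32,T) for p in[(211,112),(248,112),(496,111),(534,111),(229,547),(264,547),(482,547),(516,547)]]
d,r=fit2d([(160,60),(160,46),(160,-46),(160,-60),(-5,60),(-5,46),(-5,-46),(-5,-60)],W);print("board",d[:2],np.degrees(d[2]),r.round(1))
print("case in board",R2(d[2]).T@(q[:2]-d[:2]),np.degrees(q[2]-d[2]))
E
```

```text
[[-0.3  0.6]
 [ 0.7  0.9]
 [ 1.1 -0.7]
 [-1.4 -0.8]]
board [556.40857254  51.94479582] 84.2221737546447 [[-0.8  0.7]
 [-0.4  0.7]
 [ 0.7  0.5]
 [ 0.8  0.5]
 [-0.3 -0.7]
 [-0.9 -0.6]
 [ 0.5 -0.5]
 [ 0.3 -0.5]]
case in board [120.02693705   0.84886867] 0.09838038934910284
```

The case measures at board (120.0, 0.8) and 0.1°, which is home. The arm is clear, so I'll hand in.

```bash
python3 -c "
from cell import order
print(order.job_done())"
```

```text
the job is handed in; nothing more can be done
None
```

The case is home against the black stop, and I handed the job in at about 16 s of the 56 s allowed. I first pushed it sideways with the open fingertips to centre and straighten it. Then I pushed it from behind, straight down the lane, with the tips above rail height.

- **Stop contact:** the push stalled with the force rising to 9 N, at most 1.5 mm from where I had predicted home.
- **Final position:** after I withdrew, the wrist camera put the case at board x = 120.0 mm, y = 0.8 mm, turned 0.1°. Home is x = 120 mm. The gap to each rail is about 10 to 12 mm.
- **Other objects:** the jar, sanding block and spool look undisturbed and the case stands flat. I judged this from the pictures and did not re-measure their positions.
- **Disagreements:** the separate camera fits of the board differed by about 2 mm, which is within the stated calibration. No check failed.

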